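# Try a grating drum in the bench drive and knock it loose with the drift

## Task

Try the new grating drum in the red bench drive: take it from the rack, push and twist its tapered shank into the steel sleeve until the collar is fully home on the rim, never pressing down harder than 12 N, and let go. Then push the drift's wedge through the sleeve's cross slot, from the long side of the red base, until it lifts the jammed drum free without your touching the drum, and leave the drum standing loose on the thick part of the wedge. Leave everything else where it is.

Things in the scene. Friction and masses are not known exactly. Their poses are not given: they have to be found in the camera images.
- drum_center (a point): Centre of the grating drum's grip: an upright studded grey metal cylinder, 40 mm diameter, 53 mm tall, black cap on top (30 mm above this point). Under it a dark collar, 42 mm diameter, 7 mm thick, its underside 34 mm below this point, then the tapered shank. z axis up along the shank. Mass 0.35 to 0.55 kg. It starts in one of the rack's three holes, collar on the rack's top.
- shank_tip (a point): Foot of the drum's tapered steel shank, on its axis, 84 mm below drum_center. The shank is 50 mm long, 25 mm diameter under the collar, 16 mm near the foot. Home, this point lies 50 mm below the true rim.
- rack: Black fixed block, 250 mm (its x) by 70 mm (its y) by 60 mm tall, three 31 mm holes in a row along x, 80 mm apart; origin at the middle of its underside. The drum, the blue brush head and the orange reamer stand in the holes, in any order.
- seat (a point): Nominal centre of the rim of the drive's steel sleeve, 91 mm above the table; the true rim is up to 7 mm higher or lower, see drive. Sleeve 58 mm outside, mouth 33 mm. z up, y along the cross slot. The shank enters freely until the collar is 5 to 8 mm above the rim, then jams. Pushed straight it takes over 12 N to go home; twisted to and fro by 0.8 rad meanwhile, under 9 N.
- drive: The bench drive, fixed: steel sleeve on a red plate 90 mm wide (x), reaching 85 mm from the sleeve's axis on the +y (long) side, 50 mm on the -y side. Screw feet set plate, slot and sleeve together up to 7 mm higher or lower than the heights given here: find them by feel. Origin on the sleeve's axis, on the table. A drum pushed home stays jammed: 20 to 40 N upward to free it.
- sleeve (a joint): How far (m) the steel sleeve has sunk on its stiff spring mount under downward thrust: 0 unloaded, 0.0001 with the drum's weight, 0.000025 more per newton pressed; 0.00044 is 12 N pressed on top of the drum's weight: never let it get there. The reading is too coarse to show this; feel the force at the wrist instead.
- seat_pin (a joint): How far (m) the small brass spring pin that stands 4 mm out of the sleeve's true rim is pressed in: 0 while the collar is more than 4 mm above the rim, 0.004 with the collar home on the rim (reading good to about 0.0007).
- slot_mouth (a point): Middle of the floor of the cross slot at its +y mouth, nominally 20 mm above the table (truly up to 7 mm off, see drive), level with the red plate's top, 28 mm from the sleeve's axis. The slot runs straight through the sleeve along y: 22 mm wide, 34 mm high, open at both ends. Axes as seat. With the drum home, the shank's foot hangs 21 mm above the slot's floor.
- drift_grip (a point): Middle of the drift's upright yellow handle: 14 mm thick (drift's y), 32 mm long (x), from 28 to 78 mm above the drift's flat underside; this point is 55 mm above the underside. x points along the wedge to its thin end. Mass about 0.26 kg, balanced about 25 mm ahead of the handle. A 28 mm round striking head reaches 40 mm behind the handle's middle.
- drift_tip (a point): Thin end of the drift, at its underside, on its middle line, 167 mm ahead of the handle's middle. The wedge is smooth steel, 16 mm wide; its top is flat, 30 mm high, from the handle to 92 mm ahead of it, then slopes down to 17 mm high at the tip.
- drift: The drift as a whole; origin at its underside, below the handle's middle. It slides flat on the slot's floor; lifting the jammed drum takes 8 to 20 N along the slot. With the handle's middle 76 to 80 mm from the sleeve's axis the drum stands on the flat part of the wedge, 9 mm above home.
- drum: The grating drum as a whole; origin at the foot of its shank.
- brush_head: Bystander: blue brush head on a shank in the rack; origin at the foot of its shank, 105 mm tall in all.
- reamer: Bystander: orange reamer cone on a shank in the rack; origin at the foot of its shank, 95 mm tall in all.
- grease_jar: Bystander: amber jar, 60 mm diameter, 65 mm tall; origin at its underside.
- spray: Bystander: yellow bottle with a red cap, 64 mm diameter, 170 mm tall; origin at its underside.
- spatula: Bystander: spatula lying on the table, handle towards its -x.
- bowl: Bystander: metal bowl, 120 mm diameter, 50 mm tall; origin at its underside.
There are look-alikes about, which are no part of the job. Of the things that look like the drum, the smallest one is meant.

How it is judged:
By the outcome, as a careful person would: the job done as asked, in the order asked, and still so for the second after the job is handed in, with the robot touching nothing.
It also fails if it takes over 70 s, if anything falls off the work surface, if the arm or the gripper's body presses on something with over 40 N, if the wrist force passes 120 N, or if a joint passes its speed limit or range.

## Robot

A 7-joint arm with a two-finger parallel gripper is mounted at the origin on the work surface. World frame = base frame: x ahead of the robot, y to its left, z up, the work surface at z = 0. Lengths are in m, angles in rad, forces in N, time in s.
With the tool pointing down it reaches from about 0.425 to 0.875 m from the base axis. Payload 4.7 kg.
Tool frame: the origin (TCP) lies on the centre line of the jaws, within the pads' length; the fingertips stand 19 mm ahead of it and the grasp point (between the pads) is the TCP; z points along the fingers, y is the line along which they close (so a half turn about z gives the same grasp; the last joint's range is limited). The gripper opens to 87 mm and grips with 3 to 60 N. Pads are 19 mm wide; open, the fingers measure 117 mm over their backs; the gripper's body (75 mm by 190 mm) begins 51 mm behind the grasp point.
Start: joints at [1.132, 0.321, -0.07, 1.45, 0.023, 1.371, -0.057], TCP at [0.284, -0.585, 0.242] pointing down, gripper open.
Joint ranges: [-2.86, 2.86], [-0.3, 2.09], [-1.38, 1.24], [0.06, 2.45], [-1.56, 4.7], [0.09, 2.05], [-2.69, 2.69]. Speed limits (rad/s): [2.57, 2.57, 3.14, 3.14, 3.14, 3.14, 3.14].

## Interface

Orientations are given as [roll, pitch, yaw] about the fixed x, y, z axes, in that order (R = Rz(yaw) Ry(pitch) Rx(roll)).
In Python, from cell import * gives the robot as it stands.
- The arm moves only by the shell command python3 -m inch 'ROWS' [OPENING] [FORCE]. ROWS is JSON, a list that holds one entry, the list of rows, each a list of 6 numbers: the shift along the world's x, y, z scaled (see below), then the turn, a rotation vector about the world's x, y, z scaled (see below). A call has 1 to 10 rows; each row shifts and turns the commanded pose from where the row before left it; what a row does not reach is not made up. The controller multiplies each number of a shift by 25 mm and each number of a turn by 0.12 rad. A row lasts 1/10 s, in which the tool goes at most 50 mm and 8.59 degrees, less where a joint would pass 70% of its speed; a pose out of reach is approached as far as the arm can. A call with a number of a shift or a turn outside -1 to 1 is refused whole. A call with a gripper value outside its range is refused whole. OPENING is the opening, from 0 (shut) to 1 (fully open), set as the call begins (- or left out, the last holds). The fingers move at their own pace and stop on an object; FORCE is the grip in N (left out, the last holds). Time passes only in rows, so rows that do not move let the fingers close. It gives the time, the measured TCP pose, the force, the opening and the grip force at its end, in the units of the state.
- state(): the state, without advancing time (a new reading comes with each control period).
- capture(name): name is "side" or "top" or "wrist"; returns (picture, depth): 400x640x3 uint8, red, green, blue; 400x640 float32, m along the optical axis (not along the pixel's ray), 0 where there is no reading.
- camera_model(name): a dict with "vfov" (degrees; the focal length in pixels is half the picture's height over the tangent of half this angle, whatever the lens; pixels are square), "cx", "cy" (the principal point, pixels), "position" and "rotation" of the camera in the world. Camera axes: x right, y down, z forward; pixel columns grow to the right and rows downward; lengths in m; the calibration is good to about 2 mm. A picture is of the moment at which its call begins: read the wrist's pose just before it. camera_model takes no time and is no camera call; for the wrist camera it gives the pose at the moment of the call.
- finish_job(): hands the job in; it is judged then, once.
The state is a dict: "t": time; "qpos": joint angles; "joint_vel": joint speeds; "tau": joint torques, N m; "ee_pos": TCP position; "ee_rot": TCP orientation; "contact_force": force on the tool from outside, world axes, zero at the start; "torque": the same for the moment, N m; "opening": finger opening in m; "gripper_force": force on a finger pad.
Only numpy, scipy, OpenCV 4.12 (cv2) and the standard library are available. Lean on these libraries where they do the work, as an engineer would, in place of code of your own. Each camera call takes 0.05 s, during which the arm holds its last target. There are 200 camera calls.

## Working session

There is one attempt and no reset: what is moved stays moved. The work goes in short steps, Python scripts to look and compute and a shell command to move; the robot and the scene stay as the last step left them, time stands still between calls to the robot, and variables do not carry over. Pictures are saved under pics/ and viewed, at most 11 in all, crops included, and the job is handed in when it is done.

```bash
ls; mkdir -p pics; cat > h.py <<'E'
from cell import *
import numpy as np, cv2
def cloud(n):
    m=camera_model(n); p,d=capture(n); f=200/np.tan(np.radians(m['vfov'])/2)
    v,u=np.mgrid[:400,:640]
    c=np.stack([(u-m['cx'])/f*d,(v-m['cy'])/f*d,d],-1)
    w=c@np.array(m['rotation']).T+np.array(m['position']); w[d==0]=np.nan
    return p,w
E
python3 - <<'E'
from h import *
for n in ['top','side']:
    p,w=cloud(n); cv2.imwrite(f'pics/{n}0.png',p[:,:,::-1]); np.save(n+'.npy',w); print(camera_model(n))
s=state(); print(s)
E
```

```text
picsTraceback (most recent call last):
  File "<stdin>", line 3, in <module>
  File "h.py", line 7, in cloud
    w=c@np.array(m['rotation']).T+np.array(m['position']); w[d==0]=np.nan
      ~~~~~~~~~~~~~~~~~~~~~~~~~~~^~~~~~~~~~~~~~~~~~~~~~~~
ValueError: operands could not be broadcast together with shapes (400,640) (3,)
```

```bash
sed -i "s/np.array(m\['rotation'\]).T/R.from_euler('xyz',m['rotation']).as_matrix().T/; s/^import numpy.*/&\nfrom scipy.spatial.transform import Rotation as R/" h.py
python3 - <<'E'
from h import *
for n in ['top','side']:
    p,w=cloud(n); cv2.imwrite(f'pics/{n}0.png',p[:,:,::-1]); np.save(n+'.npy',w); print(camera_model(n), w[200,320])
s=state(); print(s)
E
```

```text
{'vfov': 47.14123681379774, 'cx': 327.0028273584218, 'cy': 201.39432615250433, 'position': array([0.32071513, 0.01521724, 1.36842592]), 'rotation': array([-2.93525574e+00, -1.84756167e-03, -1.52684526e+00])} [ 6.10454634e-01  4.68247300e-02 -3.56310521e-04]
{'vfov': 44.17118708488598, 'cx': 322.2584847911074, 'cy': 200.3713224490997, 'position': array([0.5494848 , 1.14510265, 0.95263364]), 'rotation': array([-2.21061424, -0.00841515, -3.10363181])} [ 0.59649734 -0.11078878  0.01871142]
{'t': 0.15, 'qpos': array([ 1.13209346,  0.32165577, -0.07005042,  1.45137212,  0.02257523,
        1.37080688, -0.05687628]), 'joint_vel': array([ 0.0007139 , -0.00256845, -0.00032128, -0.00296703,  0.0011229 ,
        0.00052082,  0.00095783]), 'tau': array([ 9.36883735e-04, -4.91794288e+01, -4.03990382e-01, -3.12878358e+01,
       -6.39052782e-02,  4.03948047e-02,  1.10298806e-04]), 'ee_pos': array([ 0.28414755, -0.58417619,  0.24072186]), 'ee_rot': array([-3.14013805e+00,  7.21593957e-05,  4.52812989e-01]), 'contact_force': array([ 0.4806395 , -0.39160575,  0.63562223]), 'torque': array([-0.01634401, -0.00579749, -0.02226741]), 'gripper_force': 0.0, 'opening': 0.08701555763205901}
```

View pics/top0.png

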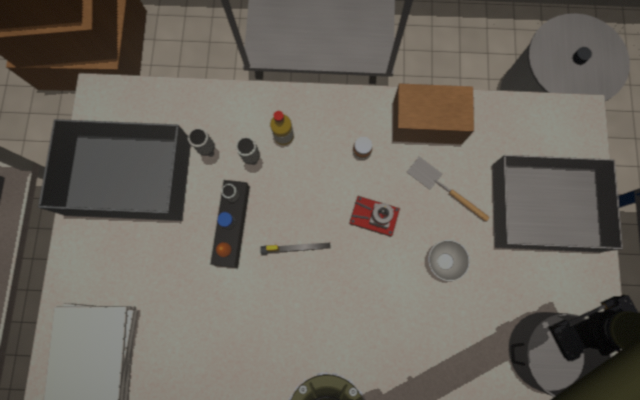

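View pics/side0.png

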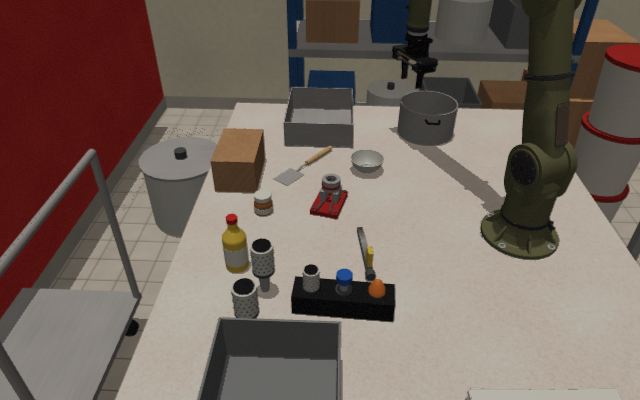

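Top view: drum in the rack at (229,190), brush (225,219), reamer (223,249); drive sleeve (382,213) with its long side to the left (+y); drift handle (268,249), tip (330,245); the larger look-alike drums are at (202,142) and (248,151). The side view agrees.

```bash
python3 - <<'E'
from h import *
w=np.load('top.npy'); p=cv2.imread('pics/top0.png'); hsv=cv2.cvtColor(p,cv2.COLOR_BGR2HSV)
def box(u0,u1,v0,v1,zlo,zhi,mask=None):
    m=np.zeros((400,640),bool); m[v0:v1,u0:u1]=1
    m&=(w[...,2]>zlo)&(w[...,2]<zhi)
    if mask is not None: m&=mask
    return w[m]
def rep(n,q):
    r=cv2.minAreaRect((q[:,:2]*1000).astype(np.float32)); print(n,len(q),q.mean(0).round(4),'rect mm',r)
rep('drumtop',box(215,245,178,205,.112,.2))
rep('rack',box(205,252,175,272,.045,.068))
rep('rim',box(365,402,195,232,.07,.11))
red=((hsv[...,0]<8)|(hsv[...,0]>172))&(hsv[...,1]>130)
rep('plate',box(345,405,190,240,.005,.045,red))
rep('drift',box(258,335,238,258,.008,.04))
rep('handle',box(258,335,238,258,.055,.1))
for n,b in dict(jar=(350,376,135,162),spray=(265,298,105,145),brush=(215,235,208,232),reamer=(213,234,238,260),bowl=(420,472,235,285)).items():
    q=box(*b,.02,.4); print(n,q.mean(0).round(3),q[:,2].max().round(3))
E
```

```text
drumtop 167 [0.5999 0.2995 0.1214] rect mm ((600.8643798828125, 299.85247802734375), (39.45383834838867, 38.17321014404297), 8.385411262512207)
rack 1570 [0.512  0.3015 0.0589] rect mm ((521.1859130859375, 305.5342712402344), (71.99713134765625, 250.49896240234375), 86.14935302734375)
rim 299 [ 0.561  -0.1358  0.0865] rect mm ((561.7330932617188, -136.06109619140625), (56.314144134521484, 58.74278259277344), 89.44962310791016)
plate 618 [ 0.5623 -0.1066  0.0184] rect mm ((566.9693603515625, -117.88276672363281), (128.8488006591797, 87.94902038574219), 75.20740509033203)
drift 392 [0.4598 0.108  0.0251] rect mm ((457.49444580078125, 116.4012680053711), (24.154987335205078, 214.2979278564453), 5.659980297088623)
handle 67 [0.4518 0.1729 0.0742] rect mm ((452.3473815917969, 173.0389404296875), (13.798663139343262, 30.2081356048584), 4.809018611907959)
jar [ 0.765 -0.075  0.055] 0.072
spray [0.797 0.165 0.107] 0.174
brush [0.523 0.31  0.083] 0.121
reamer [0.443 0.312 0.07 ] 0.108
bowl [ 0.444 -0.343  0.036] 0.056
```

```bash
python3 -m inch '[[[0.5,1,0.3,0,0,-0.5],[0.5,1,0.3,0,0,-0.5],[0.5,1,0.3,0,0,-0.5],[0.5,1,0.3,0,0,-0.5],[0.5,1,0.3,0,0,-0.5],[0.5,1,0.3,0,0,-0.5],[0.5,1,0.3,0,0,-0.5],[0.5,1,0.3,0,0,-0.5],[0.5,1,0.3,0,0,-0.37],[0.5,1,0.3,0,0,0]]]' 1 && python3 -m inch '[[[0.5,1,0,0,0,0],[0.5,1,0,0,0,0],[0.5,1,0,0,0,0],[0.5,1,0,0,0,0],[0,0,0,0,0,0],[0,0,0,0,0,0]]]'
python3 - <<'E'
from h import *
s=state(); print(s['ee_pos'],s['ee_rot'],s['qpos'],camera_model('wrist'))
p,w=cloud('wrist'); cv2.imwrite('pics/w1.png',p[:,:,::-1]); np.save('w1.npy',w)
E
```

```text
t: 1.15
ee_pos: [0.4096, -0.3333, 0.3166]
ee_rot: [-3.142, 0.0, -0.073]
contact_force: [0.6, 0.2, 0.9]
opening: 0.0871
gripper_force: 0.0
t: 1.75
ee_pos: [0.4594, -0.2341, 0.3164]
ee_rot: [3.141, 0.001, -0.07]
contact_force: [-0.3, -0.1, -0.2]
opening: 0.0871
gripper_force: 0.0
[ 0.45936623 -0.23412569  0.31642303] [ 3.14109031e+00  5.47853977e-04 -7.00548412e-02] [ 0.72817299  0.0205663  -0.31249401  1.65082965  0.00701515  1.47154013
 -1.22580765] {'vfov': 67.31357095898173, 'cx': 321.68645928332216, 'cy': 194.40394014834317, 'position': array([ 0.53293446, -0.23853427,  0.46027201]), 'rotation': array([ 2.86877679e+00,  1.53038068e-03, -1.64107115e+00])}
```

View pics/w1.png

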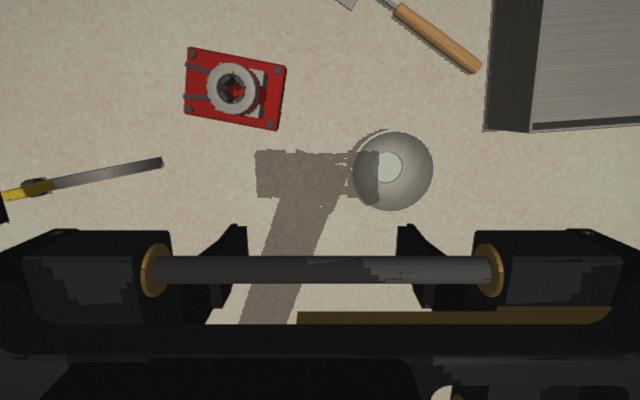

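Wrist view: the sleeve rim is centred near (233,88), plate corners (190,52),(285,66),(279,130),(184,117), with two low guide rails on the long (left, +y) side.

```bash
python3 - <<'E'
from h import *
w=np.load('w1.npy'); p=cv2.imread('pics/w1.png'); hsv=cv2.cvtColor(p,cv2.COLOR_BGR2HSV)
m=np.zeros((400,640),bool); m[40:135,175:295]=1
z=w[...,2]
q=w[m&(z>.07)&(z<.12)]; zt=np.percentile(q[:,2],[5,50,95]); print('rim z',zt)
q=q[q[:,2]>zt[1]-.004]; c,r=cv2.minEnclosingCircle((q[:,:2]*1000).astype(np.float32)); print('rim circle',c,r,q.mean(0))
red=((hsv[...,0]<8)|(hsv[...,0]>172))&(hsv[...,1]>130)
q=w[m&red&(z<.05)]; print('plate z',np.median(q[:,2])); print(cv2.minAreaRect((q[:,:2]*1000).astype(np.float32)))
t=w[m&(z<.008)]; print('table z',np.median(t[:,2]))
q=w[m&(z>.028)&(z<.06)&~red]; print('rails',len(q),q.mean(0) if len(q) else 0)
E
```

```text
rim z [0.07413988 0.09111283 0.09280364]
rim circle (564.6312866210938, -133.81407165527344) 28.90311622619629 [ 0.5650668  -0.13431581  0.09146985]
plate z 0.020604845848758546
((569.2001953125, -117.88646697998047), (133.00076293945312, 88.02265167236328), 75.26361083984375)
table z 0.0009985310370365374
rails 379 [ 0.5612792  -0.14955657  0.04951099]
```

```bash
python3 -m inch '[[[0.2,1,0,0,0,0],[0.2,1,0,0,0,0],[0.2,1,0,0,0,0],[0.2,1,0,0,0,0],[0.2,1,0,0,0,0],[0.2,1,0,0,0,0],[0.2,1,0,0,0,0],[0.2,1,0,0,0,0],[0.2,1,0,0,0,0],[0.2,1,0,0,0,0]]]' && python3 -m inch '[[[0.2,1,0,0,0,0],[0.2,1,0,0,0,0],[0.2,1,0,0,0,0],[0.2,1,0,0,0,0],[0.2,1,0,0,0,0],[0.2,1,0,0,0,0],[0.2,1,0,0,0,0],[0.2,1,0,0,0,0],[0.2,1,0,0,0,0],[0,0,0,0,0,0]]]'
python3 - <<'E'
from h import *
s=state(); print(s['ee_pos'],s['ee_rot'],s['qpos'],s['contact_force'])
p,w=cloud('wrist'); cv2.imwrite('pics/w2.png',p[:,:,::-1]); np.save('w2.npy',w)
E
```

```text
t: 2.8
ee_pos: [0.5095, 0.0147, 0.3165]
ee_rot: [3.141, 0.0, -0.075]
contact_force: [0.3, -0.8, 0.3]
opening: 0.0867
gripper_force: 0.0
t: 3.8
ee_pos: [0.5542, 0.2429, 0.3158]
ee_rot: [-3.14, 0.002, -0.068]
contact_force: [-0.4, 0.0, 0.7]
opening: 0.087
gripper_force: 0.0
[0.55419264 0.24294031 0.31582591] [-3.13957432e+00  1.73926239e-03 -6.84764950e-02] [ 0.14348746  0.27454772 -0.74045103  1.42993294  0.18163741  1.50789314
 -2.22884321] [-0.41398874  0.02326854  0.74862332]
```

View pics/w2.png

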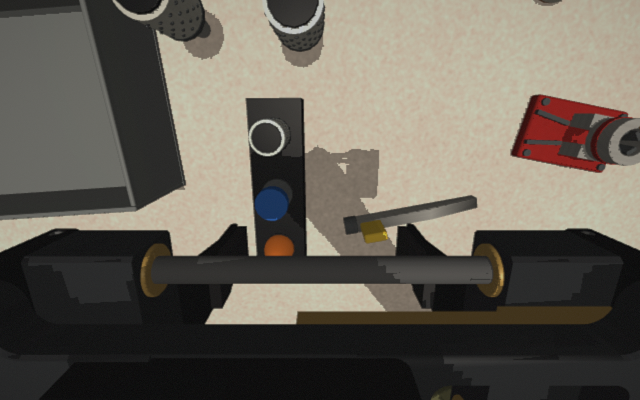

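The drum's cap is at (269,137) on the rack, brush (271,203), reamer (279,246), drift at (350,225)-(475,203).

```bash
python3 - <<'E'
from h import *
w=np.load('w2.npy'); z=w[...,2]
m=np.zeros((400,640),bool); m[105:170,240:300]=1
q=w[m&(z>.114)&(z<.14)]; print(len(q),np.percentile(q[:,2],[5,50,95]),q.mean(0)); print(cv2.minAreaRect((q[:,:2]*1000).astype(np.float32)),cv2.minEnclosingCircle((q[:,:2]*1000).astype(np.float32)))
m=np.zeros((400,640),bool); m[95:255,243:310]=1
q=w[m&(z>.05)&(z<.066)];print('rack',np.median(q[:,2]))
m=np.zeros((400,640),bool); m[190:245,340:485]=1
q=w[m&(z>.01)&(z<.04)];print('drift',cv2.minAreaRect((q[:,:2]*1000).astype(np.float32)))
q=w[m&(z>.06)&(z<.09)];print('handle',np.percentile(q[:,2],[50,95]),q.mean(0),cv2.minAreaRect((q[:,:2]*1000).astype(np.float32)))
E
```

```text
1043 [0.12007117 0.12452112 0.12606243] [0.60322229 0.30259383 0.12368724]
((602.449462890625, 303.1575927734375), (39.3630485534668, 38.64004898071289), 86.19990539550781) ((602.7970581054688, 303.2332458496094), 20.185314178466797)
rack 0.060919491625018085
drift ((465.3231506347656, 115.12648010253906), (25.947694778442383, 206.85528564453125), 8.22070026397705)
handle [0.07758984 0.07936029] [0.4573536  0.17838197 0.07477687] ((455.1089782714844, 177.5645294189453), (14.416111946105957, 32.217716217041016), 8.159401893615723)
```

```bash
python3 -m inch '[[[0.63,0.78,0,0,0,0],[0.63,0.78,0,0,0,0],[0.63,0.78,0,0,0,0],[0,0,-1,0,0,0],[0,0,-1,0,0,0],[0,0,-1,0,0,0],[0,0,-1,0,0,0],[0,0,-1,0,0,0],[0,0,-0.7,0,0,0],[0,0,0,0,0,0]]]' && python3 -c "
from h import *
s=state();print(s['ee_pos'],s['ee_rot'],s['qpos'],s['contact_force'])"
```

```text
t: 4.85
ee_pos: [0.601, 0.2959, 0.1709]
ee_rot: [3.138, 0.004, -0.074]
contact_force: [-0.2, -0.3, 0.4]
opening: 0.0873
gripper_force: 0.0
[0.60102972 0.29589265 0.17092858] [ 3.13766724  0.00420578 -0.07391786] [ 0.01625404  0.49868312 -0.70582607  1.46135111  0.32741711  1.30741053
 -2.36106394] [-0.16010624 -0.30268442  0.35188702]
```

```bash
python3 -m inch '[[[0,0.2,-0.7,0,0,0],[0,0,-0.7,0,0,0],[0,0,-0.7,0,0,0],[0,0,-0.7,0,0,0],[0,0,-0.3,0,0,0],[0,0,0,0,0,0],[0,0,0,0,0,0]]]' && python3 -c "
from h import *
s=state();print(s['ee_pos'],s['ee_rot'],s['qpos'],s['contact_force'])"
```

```text
t: 5.55
ee_pos: [0.6018, 0.3042, 0.0969]
ee_rot: [-3.141, -0.0, -0.072]
contact_force: [0.4, 0.3, 0.5]
opening: 0.0867
gripper_force: 0.0
[0.60184598 0.30423881 0.09685355] [-3.14120807e+00 -3.27037496e-04 -7.15174147e-02] [-0.00796037  0.56525876 -0.68266422  1.5277862   0.37376012  1.18168142
 -2.39947744] [0.36502262 0.33475948 0.47589979]
```

```bash
python3 -m inch '[[[0,0,-0.05,0,0,0],[0,0,-0.05,0,0,0],[0,0,0,0,0,0],[0,0,0,0,0,0],[0,0,0,0,0,0],[0,0,0,0,0,0],[0,0,0,0,0,0],[0,0,0,0,0,0]]]' 0 45 && python3 -c "
from h import *
s=state();print(s['ee_pos'],s['ee_rot'],s['contact_force'],s['torque'],s['opening'])"
```

```text
t: 6.35
ee_pos: [0.6017, 0.303, 0.0942]
ee_rot: [3.14, 0.0, -0.072]
contact_force: [-1.6, -1.5, 2.0]
opening: 0.0393
gripper_force: 45.0
[0.6016856  0.30304211 0.09415211] [ 3.14002648e+00  2.45121147e-04 -7.21450241e-02] [-1.55116595 -1.47381098  1.98633608] [-0.49382926  0.31652759 -0.06909251] 0.039290067331629784
```

```bash
python3 -m inch '[[[0,0,0.4,0,0,0],[0,0,0.8,0,0,0],[0,0,0.8,0,0,0],[0,0,0.8,0,0,0],[0,0,0.8,0,0,0],[0,0,0.8,0,0,0],[0,0,0.8,0,0,0],[0,-0.5,0,0,0,0],[-0.1,-0.9,0,0,0,0],[-0.1,-1,0,0,0,0]]]' && python3 -m inch '[[[-0.1,-1,0,0,0,0],[-0.1,-1,0,0,0,0],[-0.1,-1,0,0,0,0],[-0.1,-1,0,0,0,0],[-0.1,-1,0,0,0,0],[-0.1,-1,0,0,0,0],[-0.1,-1,0,0,0,0],[-0.1,-1,0,0,0,0],[-0.1,-1,0,0,0,0],[-0.1,-1,0,0,0,0]]]' && python3 -m inch '[[[-0.1,-1,0,0,0,0],[-0.1,-1,0,0,0,0],[-0.1,-0.8,0,0,0,0],[0,-0.6,0,0,0,0],[0,0,0,0,0,0],[0,0,0,0,0,0],[0,0,0,0,0,0]]]' && python3 -c "
from h import *
s=state();print(s['ee_pos'],s['ee_rot'],s['contact_force'],s['torque'],s['opening'],s['qpos'])"
```

```text
t: 7.35
ee_pos: [0.5956, 0.2431, 0.2225]
ee_rot: [3.141, 0.002, -0.07]
contact_force: [-0.4, -0.3, -4.0]
opening: 0.039
gripper_force: 45.0
t: 8.35
ee_pos: [0.5702, -0.0079, 0.2226]
ee_rot: [3.141, 0.002, -0.072]
contact_force: [-0.7, -0.2, -4.1]
opening: 0.0392
gripper_force: 45.0
t: 9.05
ee_pos: [0.5642, -0.089, 0.2239]
ee_rot: [-3.14, 0.0, -0.069]
contact_force: [-0.5, -0.7, -4.0]
opening: 0.0394
gripper_force: 45.0
[ 0.56420204 -0.08903138  0.2239496 ] [-3.14047550e+00  1.42167591e-04 -6.91264741e-02] [-0.45346054 -0.70989565 -3.97792602] [ 0.07385492  0.0243772  -0.00325071] 0.03942026936304953 [ 0.62766701  0.20820598 -0.58841069  1.65948621  0.11786598  1.31000583
 -1.62116594]
```

```bash
python3 -m inch '[[[0,-0.9,0,0,0,0],[0,-0.92,0,0,0,0],[0,0,-0.4,0,0,0],[0,0,-0.4,0,0,0],[0,0,0,0,0,0],[0,0,0,0,0,0]]]'
python3 - <<'E'
from h import *
s=state(); print(s['ee_pos'],s['contact_force'])
p,w=cloud('side'); np.save('s2.npy',w); cv2.imwrite('pics/s2.png',cv2.resize(p[120:230,270:400],None,fx=5,fy=5,interpolation=cv2.INTER_CUBIC)[:,:,::-1])
E
```

```text
t: 9.65
ee_pos: [0.5641, -0.1347, 0.2037]
ee_rot: [-3.141, 0.001, -0.069]
contact_force: [-0.2, -0.3, -4.2]
opening: 0.039
gripper_force: 45.0
[ 0.56405006 -0.13472289  0.20367195] [-0.19428339 -0.31946984 -4.23965114]
```

View pics/s2.png

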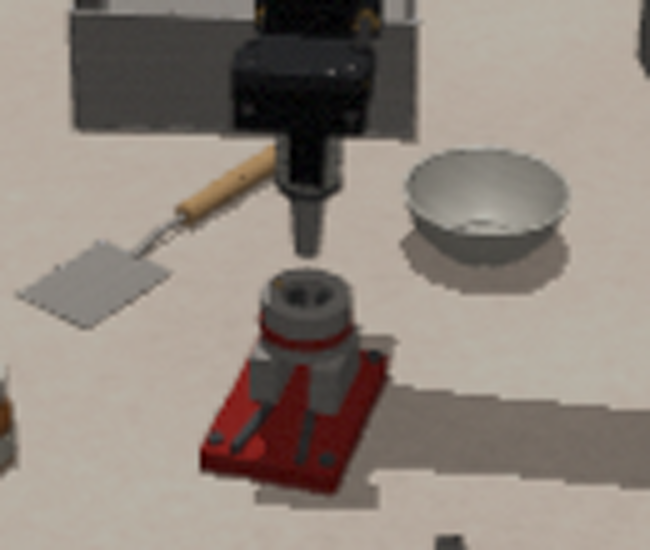

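The crop shows the shank foot at (306,255) hanging centrally over the sleeve mouth (306,293), collar level, long side of the plate facing the camera.

```bash
python3 - <<'E'
from h import *
from scipy.optimize import least_squares
w=np.load('s2.npy')[120:230,270:400].reshape(-1,3); w=w[(abs(w[:,0]-.564)<.04)&(abs(w[:,1]+.1345)<.04)]
for n,lo,hi,r in [('collar',.168,.178,.021),('shank',.125,.145,None),('sleeve',.07,.088,.029)]:
    q=w[(w[:,2]>lo)&(w[:,2]<hi)]
    if r: f=least_squares(lambda c:np.hypot(q[:,0]-c[0],q[:,1]-c[1])-r,[.564,-.1345],loss='soft_l1',f_scale=.001).x
    else: f=(q[:,0].min()+q[:,0].max())/2
    print(n,len(q),f)
E
```

```text
collar 37 [ 0.56356804 -0.13373367]
shank 27 0.5642325336444685
sleeve 166 [ 0.56405288 -0.13082612]
```

```bash
python3 -m inch '[[[0.01,0.05,-0.5,0,0,0],[0,0,-0.5,0,0,0],[0,0,-0.5,0,0,0],[0,0,-0.4,0,0,0],[0,0,-0.25,0,0,0],[0,0,-0.15,0,0,0],[0,0,0,0,0,0],[0,0,0,0,0,0]]]' && python3 -m inch '[[[0,0,-0.04,0,0,0],[0,0,-0.04,0,0,0],[0,0,-0.04,0,0,0],[0,0,0,0,0,0]]]'
```

```text
t: 10.5
ee_pos: [0.5647, -0.1353, 0.147]
ee_rot: [3.141, -0.001, -0.072]
contact_force: [0.6, 0.3, -3.9]
opening: 0.0395
gripper_force: 45.0
t: 10.9
ee_pos: [0.5642, -0.1353, 0.1435]
ee_rot: [3.141, 0.0, -0.072]
contact_force: [-0.0, -0.3, -4.1]
opening: 0.0392
gripper_force: 45.0
```

```bash
python3 -m inch '[[[0,0,-0.04,0,0,0],[0,0,-0.04,0,0,0],[0,0,0,0,0,0]]]' && python3 -m inch '[[[0,0,-0.04,0,0,0],[0,0,-0.04,0,0,0],[0,0,0,0,0,0]]]'&& python3 -m inch '[[[0,0,-0.04,0,0,0],[0,0,-0.04,0,0,0],[0,0,0,0,0,0]]]'
```

```text
t: 11.2
ee_pos: [0.5642, -0.1353, 0.1414]
ee_rot: [3.142, 0.0, -0.072]
contact_force: [0.2, 0.3, -3.8]
opening: 0.0396
gripper_force: 45.0
t: 11.5
ee_pos: [0.5642, -0.1353, 0.1394]
ee_rot: [3.142, 0.0, -0.072]
contact_force: [0.4, 0.0, -4.2]
opening: 0.0394
gripper_force: 45.0
t: 11.8
ee_pos: [0.5642, -0.1354, 0.1374]
ee_rot: [3.141, 0.0, -0.072]
contact_force: [-1.1, 0.3, -3.3]
opening: 0.0394
gripper_force: 45.0
```

```bash
python3 -m inch '[[[0,0,-0.04,0,0,0],[0,0,0,0,0,0]]]' && python3 -m inch '[[[0,0,-0.04,0,0,0],[0,0,0,0,0,0]]]'
```

```text
t: 12.0
ee_pos: [0.5642, -0.1353, 0.1365]
ee_rot: [3.141, 0.0, -0.072]
contact_force: [-0.2, -0.1, -3.6]
opening: 0.0395
gripper_force: 45.0
t: 12.2
ee_pos: [0.5641, -0.1354, 0.1355]
ee_rot: [3.141, 0.001, -0.072]
contact_force: [-1.8, -0.4, -3.6]
opening: 0.0392
gripper_force: 45.0
```

```bash
python3 -m inch '[[[0,0,-0.03,0,0,0],[0,0,0,0,0,0]]]' && python3 -m inch '[[[0,0,-0.03,0,0,0],[0,0,0,0,0,0]]]'
```

```text
t: 12.4
ee_pos: [0.5641, -0.1353, 0.1348]
ee_rot: [3.141, 0.001, -0.072]
contact_force: [-1.8, 0.0, -2.2]
opening: 0.0394
gripper_force: 45.0
t: 12.6
ee_pos: [0.5641, -0.1353, 0.134]
ee_rot: [3.141, 0.001, -0.072]
contact_force: [-2.7, -0.3, -1.5]
opening: 0.0392
gripper_force: 45.0
```

```bash
python3 -m inch '[[[-0.03,0,0,0,0,0],[0,0,0,0,0,0]]]' && python3 -m inch '[[[0,0,-0.03,0,0,0],[0,0,0,0,0,0]]]'
```

```text
t: 12.8
ee_pos: [0.5638, -0.1353, 0.1341]
ee_rot: [3.142, -0.001, -0.072]
contact_force: [-1.4, -1.2, -1.7]
opening: 0.0392
gripper_force: 45.0
t: 13.0
ee_pos: [0.5637, -0.1353, 0.1332]
ee_rot: [-3.142, -0.0, -0.072]
contact_force: [-0.6, -0.9, -3.1]
opening: 0.0394
gripper_force: 45.0
```

```bash
python3 -m inch '[[[-0.01,-0.02,-0.03,0,0,0],[0,0,0,0,0,0]]]' && python3 -m inch '[[[0,0,-0.03,0,0,0],[0,0,0,0,0,0]]]'
```

```text
t: 13.2
ee_pos: [0.5636, -0.1354, 0.1326]
ee_rot: [-3.141, -0.0, -0.071]
contact_force: [-0.6, 0.2, -2.6]
opening: 0.0392
gripper_force: 45.0
t: 13.4
ee_pos: [0.5636, -0.1354, 0.1321]
ee_rot: [-3.141, -0.0, -0.071]
contact_force: [-0.3, 1.3, -0.9]
opening: 0.0392
gripper_force: 45.0
```

```bash
python3 -m inch '[[[0,0,-0.03,0,0,0],[0,0,0,0,0,0]]]'
```

```text
t: 13.6
ee_pos: [0.5637, -0.1354, 0.1314]
ee_rot: [-3.141, -0.001, -0.071]
contact_force: [-0.7, 1.3, 1.2]
opening: 0.0391
gripper_force: 45.0
```

```bash
python3 -m inch '[[[0,0.01,-0.02,0,0,1],[0,0,-0.02,0,0,1],[0,0,-0.02,0,0,1]]]' && python3 -c "
from h import *
s=state();print(s['contact_force'],s['torque'],s.keys())"
```

```text
t: 13.9
ee_pos: [0.5637, -0.1357, 0.1298]
ee_rot: [3.141, -0.001, 0.293]
contact_force: [-1.2, 1.2, 0.1]
opening: 0.0395
gripper_force: 45.0
[-1.22905606  1.20468344  0.07947014] [ 0.19883158  0.23751385 -0.08460444] dict_keys(['t', 'qpos', 'joint_vel', 'tau', 'ee_pos', 'ee_rot', 'contact_force', 'torque', 'gripper_force', 'opening'])
```

```bash
python3 -m inch '[[[0,0,-0.02,0,0,1],[0,0,-0.02,0,0,1],[0,0,-0.02,0,0,1],[0,0,-0.02,0,0,1]]]' && python3 -m inch '[[[0,0,-0.02,0,0,-1],[0,0,-0.02,0,0,-1],[0,0,-0.02,0,0,-1]]]'
```

```text
t: 14.3
ee_pos: [0.5639, -0.1361, 0.1282]
ee_rot: [3.14, -0.0, 0.773]
contact_force: [-1.5, -0.1, 2.1]
opening: 0.0394
gripper_force: 45.0
t: 14.6
ee_pos: [0.5638, -0.1358, 0.127]
ee_rot: [3.14, -0.001, 0.404]
contact_force: [-2.4, 0.6, 3.9]
opening: 0.039
gripper_force: 45.0
```

```bash
python3 -m inch '[[[-0.01,0,-0.02,0,0,-1],[0,0,-0.02,0,0,-1],[0,0,-0.02,0,0,-1]]]' && python3 -m inch '[[[0,0,-0.02,0,0,1],[0,0,-0.01,0,0,1],[0,0,-0.01,0,0,1]]]'
```

```text
t: 14.9
ee_pos: [0.5637, -0.1354, 0.1259]
ee_rot: [3.141, -0.001, 0.044]
contact_force: [-2.8, 0.6, 5.7]
opening: 0.0396
gripper_force: 45.0
t: 15.2
ee_pos: [0.5638, -0.1359, 0.125]
ee_rot: [3.14, -0.001, 0.412]
contact_force: [-3.5, 0.7, 6.4]
opening: 0.0393
gripper_force: 45.0
```

```bash
python3 -m inch '[[[-0.01,0,0,0,0,1],[0,0,-0.01,0,0,1],[0,0,-0.01,0,0,1]]]' && python3 -m inch '[[[0,0,0,0,0,-1],[0,0,-0.01,0,0,-1],[0,0,-0.01,0,0,-1]]]'
```

```text
t: 15.5
ee_pos: [0.5639, -0.1361, 0.1245]
ee_rot: [3.139, -0.001, 0.772]
contact_force: [-1.4, 0.9, 5.5]
opening: 0.039
gripper_force: 45.0
t: 15.8
ee_pos: [0.5638, -0.1357, 0.1244]
ee_rot: [3.14, -0.001, 0.404]
contact_force: [-3.5, 0.7, 8.1]
opening: 0.039
gripper_force: 45.0
```

```bash
python3 -m inch '[[[0,0,0,0,0,-1],[0,0,0,0,0,-1],[0,0,0,0,0,-1]]]' && python3 -m inch '[[[0,0,0,0,0,1],[0,0,-0.01,0,0,1],[0,0,0,0,0,1]]]'
```

```text
t: 16.1
ee_pos: [0.5637, -0.1354, 0.1244]
ee_rot: [3.14, -0.002, 0.045]
contact_force: [-3.2, 2.0, 8.1]
opening: 0.0389
gripper_force: 45.0
t: 16.4
ee_pos: [0.5638, -0.1359, 0.1244]
ee_rot: [3.14, -0.001, 0.412]
contact_force: [-3.3, 0.9, 9.6]
opening: 0.0395
gripper_force: 45.0
```

```bash
python3 -m inch '[[[0,0,0,0,0,1],[0,0,0,0,0,1],[0,0,0,0,0,1],[0,0,0,0,0,0]]]' && python3 -m inch '[[[0.02,0,0.03,0,0,0],[0,0,0.03,0,0,0],[0,0,0.02,0,0,0],[0,0,0,0,0,0]]]'
```

```text
t: 16.8
ee_pos: [0.5639, -0.1362, 0.1244]
ee_rot: [3.139, -0.001, 0.77]
contact_force: [-1.7, -0.4, 9.3]
opening: 0.0393
gripper_force: 45.0
t: 17.2
ee_pos: [0.5639, -0.1361, 0.1246]
ee_rot: [3.14, -0.0, 0.768]
contact_force: [0.4, -0.4, 1.7]
opening: 0.0391
gripper_force: 45.0
```

```bash
python3 -m inch '[[[0,0,0,0,0,0],[0,0,0,0,0,0],[0,0,0,0,0,0],[0,0,0,0,0,0],[0,0,0.5,0,0,0],[0,0,1,0,0,0],[0,0,1,0,0,0],[0,0,1,0,0,0],[0,0,1,0,0,0],[0,0,1,0,0,0]]]' 1
python3 - <<'E'
from h import *
p,w=cloud('side'); np.save('s3.npy',w); cv2.imwrite('pics/s3.png',cv2.resize(p[140:230,280:390],None,fx=6,fy=6,interpolation=cv2.INTER_CUBIC)[:,:,::-1])
q=w[150:200,300:360].reshape(-1,3); q=q[(abs(q[:,0]-.564)<.03)&(abs(q[:,1]+.135)<.03)]; print(np.percentile(q[:,2],[90,95,98,99.5]))
E
```

```text
t: 18.2
ee_pos: [0.5634, -0.1353, 0.264]
ee_rot: [3.141, -0.0, 0.769]
contact_force: [0.3, 0.2, -0.0]
opening: 0.0866
gripper_force: 0.0
[0.14925171 0.15207854 0.15359159 0.15579192]
```

View pics/s3.png

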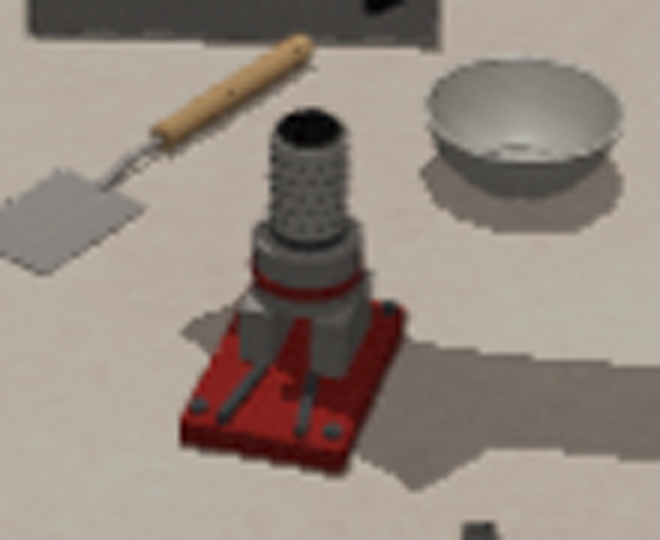

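The drum stands upright with its collar flush on the rim (crop 305,235), nothing else disturbed. Next the drift.

```bash
python3 -m inch '[[[-0.34,0.95,0,0,0,0.6],[-0.34,0.95,0,0,0,0.6],[-0.34,0.95,0,0,0,0.6],[-0.34,0.95,0,0,0,0.6],[-0.34,0.95,0,0,0,0.6],[-0.34,0.95,0,0,0,0.6],[-0.34,0.95,0,0,0,0.6],[-0.34,0.95,0,0,0,0.6],[-0.34,0.95,0,0,0,0.6],[-0.34,0.95,0,0,0,0.6]]]' && python3 -m inch '[[[-0.34,0.95,0,0,0,0.6],[-0.34,0.95,0,0,0,0.6],[-0.34,0.95,0,0,0,0.5],[0,0,0,0,0,0],[0,0,0,0,0,0]]]'
python3 - <<'E'
from h import *
s=state(); print(s['ee_pos'],s['ee_rot'],s['qpos'])
p,w=cloud('wrist'); np.save('w3.npy',w); cv2.imwrite('pics/w3.png',p[:,:,::-1])
E
```

```text
t: 19.25
ee_pos: [0.478, 0.1033, 0.2626]
ee_rot: [3.14, 0.0, 1.492]
contact_force: [0.8, -0.6, -0.2]
opening: 0.087
gripper_force: 0.0
t: 19.75
ee_pos: [0.4526, 0.1742, 0.2619]
ee_rot: [3.141, 0.0, 1.695]
contact_force: [0.9, -0.9, 0.4]
opening: 0.0875
gripper_force: 0.0
[0.45257861 0.1741599  0.26194091] [3.14129183e+00 4.89740545e-04 1.69485817e+00] [ 0.58899735 -0.01708484 -0.98650536  1.78783506 -0.01399857  1.3630447
 -0.27049362]
```

View pics/w3.png

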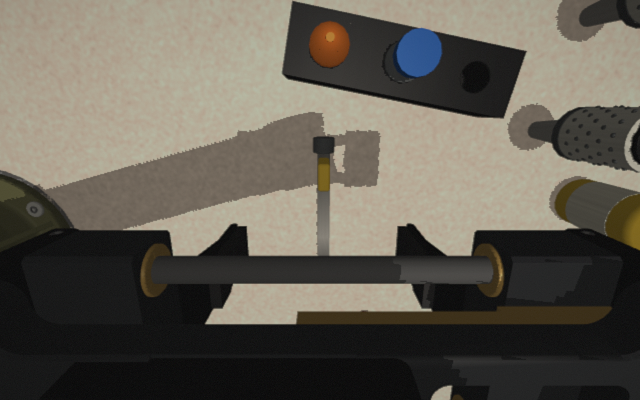

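The drift is straight up the picture at column 323 (yellow handle about (323,175), head (323,146)), aligned with the tool.

```bash
python3 - <<'E'
from h import *
w=np.load('w3.npy'); m=np.zeros((400,640),bool); m[130:225,305:345]=1; z=w[...,2]
q=w[m&(z>.065)&(z<.09)]; print(len(q),np.percentile(q[:,2],95),cv2.minAreaRect((q[:,:2]*1000).astype(np.float32)))
q=w[m&(z>.01)&(z<.06)]; print(cv2.minAreaRect((q[:,:2]*1000).astype(np.float32)))
E
```

```text
349 0.07950298277115196 ((454.6595153808594, 176.9593963623047), (12.438875198364258, 32.064876556396484), 7.106704235076904)
((456.3554992675781, 160.282470703125), (25.740009307861328, 113.80227661132812), 7.027990818023682)
```

```bash
python3 -m inch '[[[0,0,-1,0,0,0],[0,0,-1,0,0,0],[0,0,-1,0,0,0],[0,0,-1,0,0,0],[0,0,-1,0,0,0],[0,0,-1,0,0,0],[0,0,-0.6,0,0,0],[0,0,0,0,0,0],[0,0,0,0,0,0]]]'
```

```text
t: 20.7
ee_pos: [0.4533, 0.1732, 0.0973]
ee_rot: [3.141, -0.0, 1.692]
contact_force: [-0.2, -0.1, 0.8]
opening: 0.0868
gripper_force: 0.0
```

```bash
python3 -m inch '[[[0.02,0.1,-0.6,0,0,0],[0,0,-0.6,0,0,0],[0,0,-0.48,0,0,0],[0,0,0,0,0,0],[0,0,0,0,0,0]]]' && python3 -m inch '[[[0,0,0,0,0,0],[0,0,0,0,0,0],[0,0,0,0,0,0],[0,0,0,0,0,0],[0,0,0,0,0,0],[0,0,0,0,0,0],[0,0,0,0,0,0],[0,0,0,0,0,0],[0,0,0,0,0,0],[0,0,0,0,0,0]]]' 0 55
```

```text
t: 21.2
ee_pos: [0.4533, 0.1758, 0.0549]
ee_rot: [-3.141, -0.0, 1.693]
contact_force: [-0.3, 0.1, -0.2]
opening: 0.0871
gripper_force: 0.0
t: 22.2
ee_pos: [0.4534, 0.1757, 0.0548]
ee_rot: [3.141, 0.0, 1.692]
contact_force: [0.5, -0.5, 0.3]
opening: 0.0151
gripper_force: 0.2
```

```bash
python3 -m inch '[[[0,0,0,0,0,0],[0,0,0,0,0,0],[0,0,0,0,0,0]]]' && python3 -m inch '[[[0,0,0.2,0,0,0],[0,0,0.6,0,0,0],[0,0,0.8,0,0,-0.5],[0,0,0.8,0,0,-0.9],[0,0,0,0,0,-0.9],[0,0,0,0,0,-0.9],[0,0,0,0,0,0],[0,0,0,0,0,0]]]'
```

```text
t: 22.5
ee_pos: [0.4534, 0.1757, 0.0548]
ee_rot: [3.141, 0.0, 1.692]
contact_force: [-1.1, -0.0, 0.4]
opening: 0.0135
gripper_force: 55.0
t: 23.3
ee_pos: [0.4533, 0.1758, 0.1154]
ee_rot: [3.141, 0.0, 1.311]
contact_force: [0.1, -0.0, -2.4]
opening: 0.0138
gripper_force: 55.0
```

```bash
python3 -m inch '[[[0.94,-0.62,0,0,0,0],[0.94,-0.62,0,0,0,0],[0.94,-0.62,0,0,0,0],[0.94,-0.62,0,0,0,0],[0.94,-0.62,0,0,0,0],[0.94,-0.62,0,0,0,0],[0.92,-0.62,0,0,0,0],[0,0,0,0,0,0],[0,0,0,0,0,0]]]'
python3 - <<'E'
from h import *
s=state(); print(s['ee_pos'],s['ee_rot'],s['qpos'])
p,w=cloud('side'); np.save('s4.npy',w); cv2.imwrite('pics/s4.png',cv2.resize(p[140:270,250:410],None,fx=4.5,fy=4.5,interpolation=cv2.INTER_CUBIC)[:,:,::-1])
p,w=cloud('top'); np.save('t4.npy',w); cv2.imwrite('pics/t4.png',cv2.resize(p[160:270,270:430],None,fx=5,fy=5,interpolation=cv2.INTER_CUBIC)[:,:,::-1])
E
```

```text
t: 24.2
ee_pos: [0.6172, 0.0669, 0.1143]
ee_rot: [-3.14, -0.001, 1.309]
contact_force: [-1.1, -0.6, -2.7]
opening: 0.0136
gripper_force: 55.0
[0.61719816 0.06693488 0.1143384 ] [-3.13989197e+00 -7.14759265e-04  1.30853035e+00] [ 0.47493965  0.46869568 -0.79457326  1.65297763  0.3556415   1.172532
 -0.66836021]
```

View pics/s4.png

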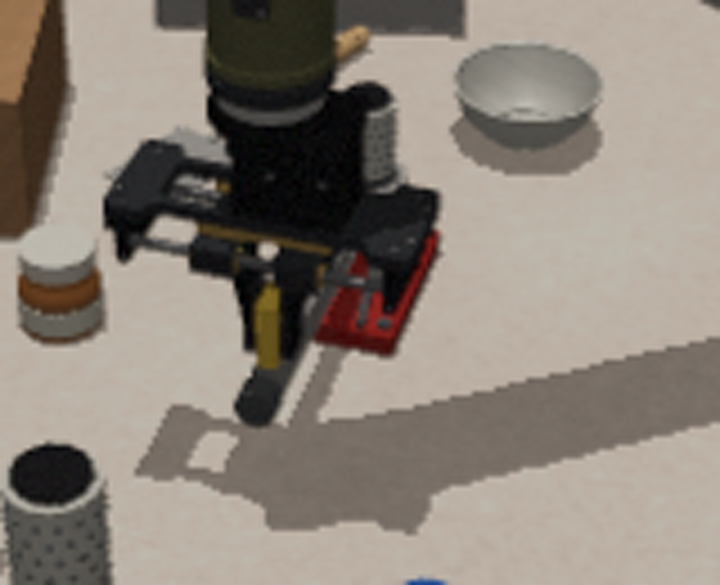

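View pics/t4.png

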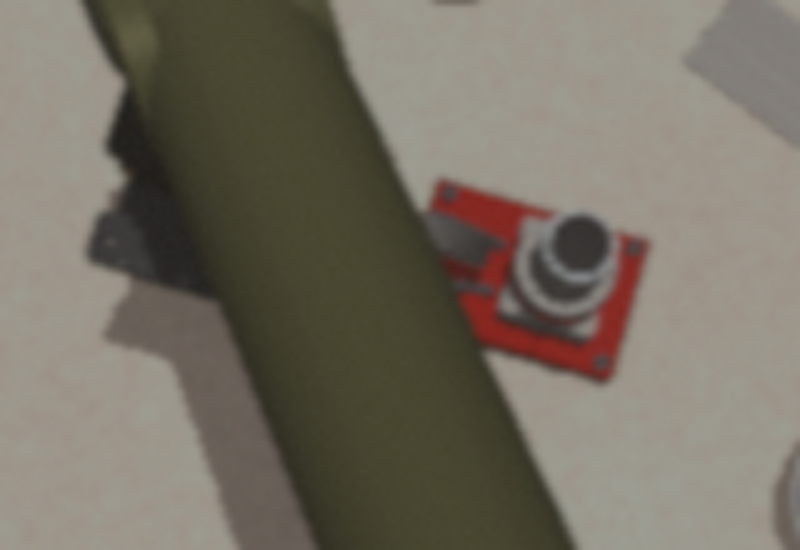

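The side view shows the drift held level with its tip over the plate; the top crop shows the tip at about (500,245), between the guide rails, drum home at (582,240).

```bash
python3 - <<'E'
from h import *
yd=np.array([.2554,.9668]); xd=np.array([.9668,-.2554]); A=np.array([.5638,-.1357])
for n in ['t4','s4']:
    w=np.load(n+'.npy').reshape(-1,3); L=(w[:,:2]-A)@xd; D=(w[:,:2]-A)@yd
    for a,b in [(.035,.06),(.06,.085),(.085,.11)]:
        q=(D>a)&(D<b)&(abs(L)<.03)&(w[:,2]>.066)&(w[:,2]<.1)
        if q.sum()>3: print(n,'wedge D',D[q].min().round(4),D[q].max().round(4),'L',L[q].min().round(4),L[q].max().round(4),'mean',L[q].mean().round(4),'z',np.median(w[q,2]).round(4),q.sum())
    q=(np.hypot(L,D)<.035)&(w[:,2]>.14)&(w[:,2]<.165)
    if q.sum()>5: print(n,'drumtop L,D',(L[q].min()+L[q].max())/2,(D[q].min()+D[q].max())/2,w[q,2].max())
E
```

```text
t4 wedge D 0.0422 0.0596 L -0.0116 0.0049 mean -0.0037 z 0.0767 39
t4 wedge D 0.0602 0.0837 L -0.0111 0.0058 mean -0.0024 z 0.0802 45
t4 drumtop L,D -0.0009718534070358564 -0.0012011313281872372 0.16137340135538447
s4 wedge D 0.086 0.1064 L -0.0112 -0.0093 mean -0.0101 z 0.0756 10
s4 drumtop L,D -0.0035672791176781333 0.0027910770938385995 0.15696138072549082
```

```bash
python3 -m inch '[[[0.03,0,-0.5,0,0,0.1],[0,0,-0.5,0,0,0],[0,0,-0.3,0,0,0],[0,0,0,0,0,0],[0,0,0,0,0,0]]]' && python3 -m inch '[[[0,0,-0.06,0,0,0],[0,0,-0.06,0,0,0],[0,0,0,0,0,0]]]' && python3 -m inch '[[[0,0,-0.04,0,0,0],[0,0,0,0,0,0]]]'
```

```text
t: 24.8
ee_pos: [0.6178, 0.0674, 0.082]
ee_rot: [-3.141, 0.0, 1.321]
contact_force: [1.0, -0.6, -2.7]
opening: 0.0135
gripper_force: 55.0
t: 25.1
ee_pos: [0.6181, 0.0672, 0.0794]
ee_rot: [3.141, 0.0, 1.32]
contact_force: [-0.2, 0.4, -2.2]
opening: 0.0138
gripper_force: 55.0
t: 25.3
ee_pos: [0.6181, 0.0672, 0.0783]
ee_rot: [3.141, 0.0, 1.32]
contact_force: [0.3, -0.3, -2.6]
opening: 0.0133
gripper_force: 55.0
```

```bash
python3 -m inch '[[[0,0,-0.04,0,0,0],[0,0,-0.04,0,0,0],[0,0,0,0,0,0]]]' && python3 -m inch '[[[0,0,-0.04,0,0,0],[0,0,0,0,0,0]]]' && python3 -m inch '[[[0,0,-0.04,0,0,0],[0,0,0,0,0,0]]]'
```

```text
t: 25.6
ee_pos: [0.618, 0.0672, 0.0761]
ee_rot: [-3.141, 0.0, 1.32]
contact_force: [-0.3, -0.2, -2.8]
opening: 0.0137
gripper_force: 55.0
t: 25.8
ee_pos: [0.618, 0.0672, 0.0752]
ee_rot: [-3.142, 0.0, 1.32]
contact_force: [-0.6, -0.8, -1.9]
opening: 0.0137
gripper_force: 55.0
t: 26.0
ee_pos: [0.6182, 0.0672, 0.0745]
ee_rot: [3.141, 0.0, 1.32]
contact_force: [-1.3, -0.0, -1.9]
opening: 0.0137
gripper_force: 55.0
```

```bash
python3 -m inch '[[[0,0,-0.04,0,0,0],[0,0,0,0,0,0]]]' && python3 -c "
from h import *
s=state();print(s['ee_pos'],s['contact_force'],s['torque'])"
```

```text
t: 26.2
ee_pos: [0.6184, 0.0673, 0.0741]
ee_rot: [3.141, 0.0, 1.321]
contact_force: [0.3, 0.3, 2.5]
opening: 0.0134
gripper_force: 55.0
[0.61841254 0.06729237 0.07405011] [0.26879781 0.27853259 2.47514212] [-0.50452447  0.29232323 -0.07768478]
```

```bash
python3 -m inch '[[[0,0,0.02,0,0,0],[-0.04,-0.155,0,0,0,0],[-0.082,-0.31,0,0,0,0],[-0.082,-0.31,0,0,0,0],[0,0,0,0,0,0]]]' && python3 -m inch '[[[-0.082,-0.31,0,0,0,0],[-0.082,-0.31,0,0,0,0],[-0.082,-0.31,0,0,0,0],[0,0,0,0,0,0]]]'
```

```text
t: 26.7
ee_pos: [0.613, 0.045, 0.0739]
ee_rot: [3.141, 0.002, 1.318]
contact_force: [-0.1, -1.2, 2.8]
opening: 0.0134
gripper_force: 55.0
t: 27.1
ee_pos: [0.6068, 0.0222, 0.074]
ee_rot: [3.141, 0.002, 1.318]
contact_force: [-0.7, -1.1, 5.1]
opening: 0.0142
gripper_force: 55.0
```

```bash
python3 -m inch '[[[-0.082,-0.31,0.03,0,0,0],[-0.04,-0.155,0,0,0,0],[0,0,0,0,0,0]]]' && python3 -m inch '[[[-0.04,-0.155,0,0,0,0],[-0.04,-0.155,0,0,0,0],[0,0,0,0,0,0]]]'
```

```text
t: 27.4
ee_pos: [0.6034, 0.0111, 0.0743]
ee_rot: [-3.141, 0.001, 1.319]
contact_force: [0.1, -1.8, 2.7]
opening: 0.0136
gripper_force: 55.0
t: 27.7
ee_pos: [0.6019, 0.0064, 0.0746]
ee_rot: [3.141, -0.002, 1.321]
contact_force: [1.1, 2.9, 1.4]
opening: 0.0142
gripper_force: 55.0
```

```bash
python3 -m inch '[[[-0.04,-0.155,0,0,0,0],[-0.04,-0.155,0,0,0,0],[0,0,0,0,0,0]]]' && python3 -m inch '[[[-0.04,-0.155,0,0,0,0],[-0.04,-0.155,0,0,0,0],[0,0,0,0,0,0]]]'
```

```text
t: 28.0
ee_pos: [0.6006, 0.0027, 0.0752]
ee_rot: [3.141, -0.007, 1.324]
contact_force: [3.5, 9.8, 0.8]
opening: 0.0139
gripper_force: 55.0
t: 28.3
ee_pos: [0.5986, -0.0051, 0.075]
ee_rot: [3.141, -0.007, 1.324]
contact_force: [1.9, 10.1, 0.9]
opening: 0.0139
gripper_force: 55.0
```

```bash
python3 -m inch '[[[-0.04,-0.155,0,0,0,0],[-0.04,-0.155,0,0,0,0],[-0.04,-0.155,0,0,0,0],[-0.04,-0.155,0,0,0,0],[0,0,0,0,0,0]]]' && python3 -m inch '[[[-0.04,-0.155,0,0,0,0],[-0.04,-0.155,0,0,0,0],[-0.04,-0.155,0,0,0,0],[-0.04,-0.155,0,0,0,0],[0,0,0,0,0,0]]]'; python3 - <<'E'
from h import *
p,w=cloud('side'); cv2.imwrite('pics/s5.png',cv2.resize(p[140:250,260:400],None,fx=5,fy=5,interpolation=cv2.INTER_CUBIC)[:,:,::-1])
E
```

```text
t: 28.8
ee_pos: [0.5939, -0.0235, 0.0746]
ee_rot: [-3.141, -0.003, 1.322]
contact_force: [0.5, 5.7, 1.5]
opening: 0.0137
gripper_force: 55.0
t: 29.3
ee_pos: [0.5897, -0.0418, 0.0745]
ee_rot: [-3.141, 0.0, 1.32]
contact_force: [-0.3, 2.0, 3.5]
opening: 0.0138
gripper_force: 55.0
```

View pics/s5.png

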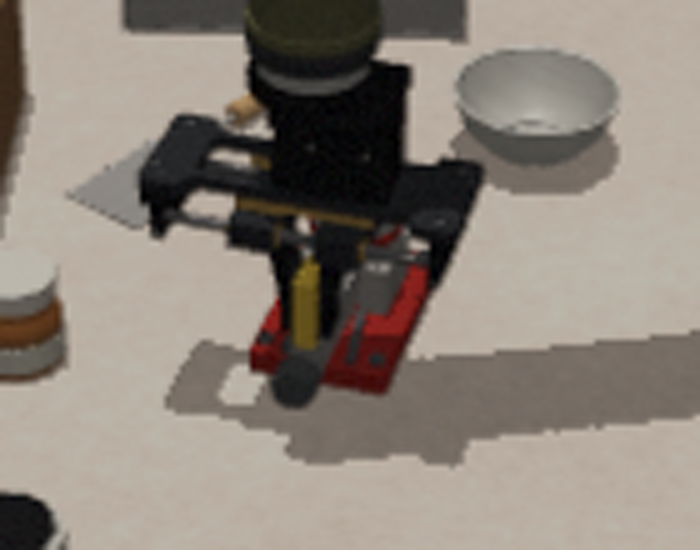

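The drift lies in the slot behind the plate with the handle at (305,305); the hand hides the drum. The resistance has dropped, so the drum has come free.

```bash
python3 -m inch '[[[-0.04,-0.155,0.02,0,0,0],[-0.04,-0.155,0,0,0,0],[-0.04,-0.155,0,0,0,0],[-0.04,-0.155,0,0,0,0],[0,0,0,0,0,0],[0,0,0,0,0,0]]]'
```

```text
t: 29.95
ee_pos: [0.5852, -0.058, 0.0746]
ee_rot: [-3.141, 0.001, 1.319]
contact_force: [-0.5, -1.2, -3.3]
opening: 0.0136
gripper_force: 55.0
```

```bash
python3 -m inch '[[[-0.03,-0.12,0,0,0,0],[0,0,-0.01,0,0,0],[0,0,0,0,0,0]]]'
```

```text
t: 30.25
ee_pos: [0.5847, -0.0601, 0.0746]
ee_rot: [-3.141, 0.001, 1.32]
contact_force: [-0.5, 0.4, -4.1]
opening: 0.0139
gripper_force: 55.0
```

```bash
python3 -m inch '[[[-0.01,-0.03,-0.02,0,0,0],[0,0,-0.02,0,0,0],[0,0,0,0,0,0]]]' && python3 -m inch '[[[0,0,0,0,0,0],[0,0,0,0,0,0],[0,0,0,0,0,0],[0,0,0,0,0,0],[0,0,0,0,0,0]]]' 0.45
```

```text
t: 30.55
ee_pos: [0.585, -0.0602, 0.0745]
ee_rot: [3.141, 0.0, 1.321]
contact_force: [-2.5, 0.8, 4.4]
opening: 0.0135
gripper_force: 55.0
t: 31.05
ee_pos: [0.5848, -0.0607, 0.0738]
ee_rot: [3.141, 0.0, 1.32]
contact_force: [0.0, 0.4, -0.2]
opening: 0.0379
gripper_force: 0.0
```

```bash
python3 -m inch '[[[0,0,0.5,0,0,0],[0,0,0.8,0,0,0],[0,0,0.8,0,0,0],[0,0,1,0,0,0],[0,0,1,0,0,0],[0,0,1,0,0,0],[-0.3,0.9,0.5,0,0,0],[-0.3,0.9,0.5,0,0,0],[-0.3,0.9,0,0,0,0],[0,0,0,0,0,0]]]'; python3 -m inch '[[[-0.6,0.8,0,0,0,0],[-0.6,0.8,0,0,0,0],[-0.6,0.8,0,0,0,0],[-0.6,0.8,0,0,0,0],[-0.6,0.8,0,0,0,0],[0,0,0,0,0,0]]]'; python3 - <<'E'
from h import *
yd=np.array([.2554,.9668]); xd=np.array([.9668,-.2554]); A=np.array([.5638,-.1357])
for n in ['side','top']:
    p,w=cloud(n); cv2.imwrite(f'pics/{n}6.png',p[:,:,::-1])
    w=w.reshape(-1,3); L=(w[:,:2]-A)@xd; D=(w[:,:2]-A)@yd
    q=(np.hypot(L,D)<.035)&(w[:,2]>.145)&(w[:,2]<.19); print(n,'drumtop',q.sum(),L[q].mean(),D[q].mean(),np.percentile(w[q,2],[50,90,98]) if q.sum() else 0)
    q=(abs(L)<.03)&(D>.05)&(D<.11)&(w[:,2]>.085)&(w[:,2]<.115)
    if q.sum()>3: print('handle',q.sum(),'D',D[q].min(),D[q].max(),'L',L[q].min(),L[q].max(),w[q,2].max())
s=cv2.imread('pics/side6.png')[130:240,270:400]; cv2.imwrite('pics/s6.png',cv2.resize(s,None,fx=5,fy=5,interpolation=cv2.INTER_CUBIC))
E
```

```text
t: 32.05
ee_pos: [0.5606, 0.0138, 0.2273]
ee_rot: [-3.142, -0.001, 1.329]
contact_force: [0.6, 0.1, -0.7]
opening: 0.0388
gripper_force: 0.0
t: 32.65
ee_pos: [0.4845, 0.1113, 0.2262]
ee_rot: [-3.141, 0.001, 1.327]
contact_force: [0.6, -0.8, 0.8]
opening: 0.0393
gripper_force: 0.0
side drumtop 13 -0.015236419130562949 0.01453727205163727 [0.15011955 0.15340484 0.15479887]
handle 44 D 0.06607776359533789 0.09911906348224933 L -0.009332699047524016 0.005780254256126865 0.09868985260372853
top drumtop 186 -0.0024090223531915427 0.0002612874589892541 [0.16123351 0.16434918 0.16723578]
handle 58 D 0.06122601554065404 0.091891260901397 L -0.007965684733619938 0.006478046082395281 0.10397847858270648
```

View pics/s6.png

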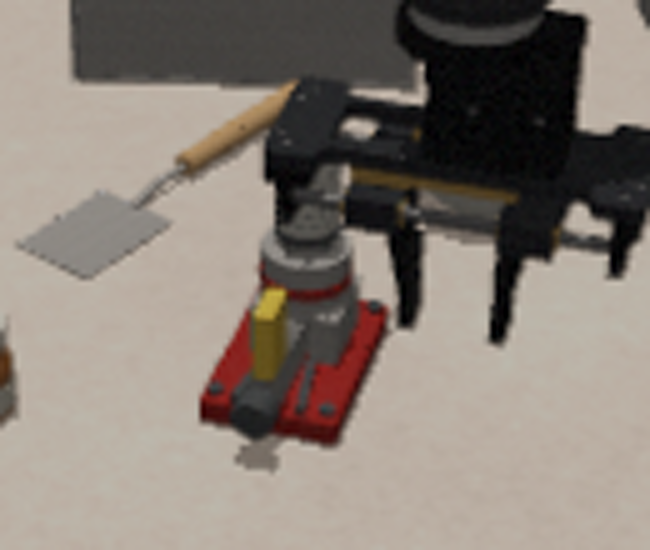

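The drift is seated in the slot with its handle at (268,335), and the drum's collar (310,215) now sits clear above the rim (305,245). I'll check the rise and hand in.

```bash
python3 - <<'E'
from h import *
A=np.array([.5638,-.1357])
def top(w):
    w=w.reshape(-1,3); q=(np.hypot(*(w[:,:2]-A).T)<.02)&(w[:,2]>.135)&(w[:,2]<.19); return np.median(w[q,2]),np.percentile(w[q,2],90)
a=top(np.load('t4.npy')); b=top(cloud('top')[1]); print(a,b)
if 0.006<b[0]-a[0]<0.012: print(finish_job())
E
```

```text
(np.float64(0.1523071950195254), np.float64(0.15622627042563306)) (np.float64(0.16125029672839875), np.float64(0.1655344152305912))
the job is handed in; nothing more can be done
None
```

The job is handed in: the drum went home with twisting (highest press I read was 9.6 N), I let go, and the drift's wedge then freed it. The drum now stands about 9 mm above home on the thick part of the wedge, with the robot clear.

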